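# Load the keyed tube carriers on the classroom tube mixer

## Robot

A 6-joint arm with a two-finger parallel gripper is mounted at the origin on the work surface. World frame = base frame: x ahead of the robot, y to its left, z up, the work surface at z = 0. Lengths are in m, angles in rad, forces in N, time in s.
With the tool pointing down it reaches from about 0.25 to 0.725 m from the base axis. Payload 4 kg.
Tool frame: the origin (TCP) lies midway between the tips of the shut fingers; the grasp point (between the pads) lies 19 mm behind it; z points along the fingers, y is the line along which they close (so a half turn about z gives the same grasp; the last joint's range is limited). The gripper opens to 85 mm and grips with 20 to 120 N. Pads are 22 mm wide; open, the fingers measure 114 mm over their backs; the gripper's body (76 mm by 85 mm) begins 54 mm behind the grasp point. The pads swing forward as they close: fully open they stand 13 mm farther back than shut.
Start: joints at [1.322, 0.241, 0.005, 1.335, 0, 1.571], TCP at [0.123, 0.485, 0.231] pointing down, gripper open.
Joint ranges: [-2.72, 2.72], [-1.05, 1.87], [-1.09, 1.28], [-1.99, 2.15], [-1.42, 1.44], [-3.14, 3.14]. Speed limits (rad/s): [2.79, 2.79, 3.14, 3.14, 3.14, 3.14].

## Interface

Orientations are given as a unit quaternion [x, y, z, w].
In Python, from workcell import bot gives the robot as it stands.
- The arm moves only by the tool move_arm, never from a script. Its argument "motion" is a list of rows, each an object of numbers: "x", "y", "z": the shift along the tool's x, y, z in cm; "yaw": the turn about the tool's z in degrees. A call has 1 to 20 rows; each row is the pose to reach, as a shift and turn from the pose commanded when the call began, along the tool's axes at that moment; what a row does not reach only later rows make up. A row lasts 1/8 s, in which the tool goes at most 62.5 mm and 10.7 degrees, less where a joint would pass 70% of its speed; a pose out of reach is approached as far as the arm can. A call with a gripper value outside its range is refused whole. "gripper" is the opening, from -1 (shut) to 1 (fully open), set as the call begins (left out, the last holds). The fingers move at their own pace and stop on an object; the grip force is fixed at half the most. Time passes only in rows, so rows that repeat a pose let the fingers close. It gives the time, the measured TCP pose, the force, the opening and the grip force at its end, in the units of the state.
- bot.get_obs(): the state, without advancing time (a new reading comes with each control period).
- bot.camera(name): name is "scene" or "top" or "wrist"; returns the picture (384x512x3 uint8, blue, green, red); there is no depth.
- bot.camera_model(name): a dict with "K" (3x3 intrinsics, pixels), "world_from_camera" (4x4, takes a point from camera to world coordinates). Camera axes: x right, y down, z forward; pixel columns grow to the right and rows downward; lengths in m; the calibration is good to about 2 mm. A picture is of the moment at which its call begins: read the wrist's pose just before it. camera_model takes no time and is no camera call; for the wrist camera it gives the pose at the moment of the call.
- bot.job_done(): hands the job in; it is judged then, once.
Trained networks look in the newest picture that a camera, given by its name, has taken for a name from the list of things; names that differ only in an ending like _2 or _b are one class to them, and where a whole thing is asked for, a point or a joint stands for the part that bears it (a point fixed in the world has none). Each returns a list of dicts, best first, with "score" (0 to 1); they miss things now and then, are a little off and sometimes report something else, mostly with a low value. They report only what shows in the picture. A call takes as long as a camera call. They do not tell look-alikes from the thing itself.
- bot.cut_out(camera, name): "mask" (384x512 bool, what is visible of it) and "centre" ([row, column] in pixels, amid what is visible of it).
The state is a dict: "clock": time; "joint_pos": joint angles; "joint_vel": joint speeds; "tau": joint torques, N m; "eef_pos": TCP position; "tool_rot": TCP orientation; "ft_force": force on the tool from outside, world axes, zero at the start; "ft_torque": the same for the moment, N m; "grip_width": finger opening in m; "grasp_force": force on a finger pad.
Only numpy, scipy, OpenCV 4.12 (cv2) and the standard library are available. Lean on these libraries where they do the work, as an engineer would, in place of code of your own. Each camera call takes 0.05 s, during which the arm holds its last target. There are 200 camera calls.

## Task

Load the water-test tube mixer: turn the black clamp knob anticlockwise to its stop to free the retainer comb, slide the comb fully aside, and set on each keyed shaft the white tube carrier whose keyway lines up with that shaft's key while its bar lies in the station's channel, right down on the base. Put the carriers that suit no shaft upright in the grey spares tray (a shaft whose carrier is missing stays empty); then slide the comb fully back over the carriers and turn the knob clockwise again to clamp it. Never force the comb while it is clamped, and leave everything else on the table alone.

Things in the scene. Friction and masses are not known exactly. Their poses are not given: they have to be found in the camera images.
- mixer_top (a point): Tube mixer: dark steel base plate 225 x 315 x 15 mm with three stations 100 mm apart along its y (y = -100, 0, 100 mm; x = 0). Point: top face of the plate at the middle station. x runs from front (robot side) to rear rail, z up. Each station is a channel along x: two ribs 11 mm high, 38 mm apart, at x -64 to -34 mm; dividers 11 mm high between stations. Rail at x = 105 mm, posts 72 mm high.
- comb (a joint): Aluminium comb sliding on the rear rail, m: 0 = home, its three 14 mm wide teeth lie over the stations; 0.05 = fully aside (stop) towards mixer +y, teeth half-way between stations. Friction 3 N. Teeth reach forward to mixer x = 8 mm, underside 75 mm, top 88 mm above the table; seated carriers (top at 70 mm) pass under. The clamp knob rides on the comb, which can be slid by the gripped knob.
- clamp (a joint): Clamp knob turn in rad: grows clockwise seen from above; about 1.2 to 1.4 = clamped (as found), 0 = fully loose (end stop), 1.5 = clockwise end stop. It counts as freed below 0.3 and as clamped above 1.1. The knob stays where it is left; torque about 0.06 N m.
- clamp_grip (a point): Black clamp knob on the middle of the comb at mixer x = +105 mm: an upright bar grip 46 mm long, 14 mm thick, its top 8 mm above this point and its foot disc (48 mm wide) 23 mm below; this point is on the turning axis, about 125 mm above the table. The bar lies along this frame's x axis and turns with it (vertical z axis).
- shaft_1_foot (a point): Fixed upright steel shaft, 22 mm diameter, 45 mm high with a bevelled tip, in one of the three stations (which one changes). A key 10 mm wide and 34 mm high stands 7 mm out of its side (to 18 mm from the axis), pointing along +y (across the channel) of this frame. The point is on the axis at the foot, on the base plate's top. Frame x = mixer x (along the channel), z up.
- shaft_2_foot (a point): Fixed upright steel shaft, 22 mm diameter, 45 mm high with a bevelled tip, in one of the three stations (which one changes). A key 10 mm wide and 34 mm high stands 7 mm out of its side (to 18 mm from the axis), pointing along -x (along the channel, to the front) of this frame. The point is on the axis at the foot, on the base plate's top. Frame x = mixer x (along the channel), z up.
- shaft_3_foot (a point): Fixed upright steel shaft, 22 mm diameter, 45 mm high with a bevelled tip, in one of the three stations (which one changes). A key 10 mm wide and 34 mm high stands 7 mm out of its side (to 18 mm from the axis), pointing along the diagonal half-way between -x and +y of this frame. The point is on the axis at the foot, on the base plate's top. Frame x = mixer x (along the channel), z up.
- hub_1_mid (a point): White tube carrier: octagonal hub 54 mm across flats (flats face x, y, diagonals), 55 mm high; at its foot a bar along x, 110 x 26 x 16 mm. 26 mm through bore; a keyway (13.5 mm wide, to 20.5 mm from the axis) is cut on the diagonal half-way between -x and +y. Point: on the axis, half-way up (27.5 mm above the underside). 0.15 to 0.31 kg. Stands upright, z up. May be absent.
- hub_2_mid (a point): White tube carrier: octagonal hub 54 mm across flats (flats face x, y, diagonals), 55 mm high; at its foot a bar along x, 110 x 26 x 16 mm. 26 mm through bore; it has no keyway, so it goes over no keyed shaft. Point: on the axis, half-way up (27.5 mm above the underside). 0.15 to 0.31 kg. Stands upright, z up.
- hub_3_mid (a point): White tube carrier: octagonal hub 54 mm across flats (flats face x, y, diagonals), 55 mm high; at its foot a bar along x, 110 x 26 x 16 mm. 26 mm through bore; a keyway (13.5 mm wide, to 20.5 mm from the axis) is cut towards -x. Point: on the axis, half-way up (27.5 mm above the underside). 0.15 to 0.31 kg. Stands upright, z up. May be absent.
- hub_4_mid (a point): White tube carrier: octagonal hub 54 mm across flats (flats face x, y, diagonals), 55 mm high; at its foot a bar along x, 110 x 26 x 16 mm. 26 mm through bore; a keyway (13.5 mm wide, to 20.5 mm from the axis) is cut on the diagonal half-way between -x and -y. Point: on the axis, half-way up (27.5 mm above the underside). 0.15 to 0.31 kg. Stands upright, z up.
- hub_5_mid (a point): White tube carrier: octagonal hub 54 mm across flats (flats face x, y, diagonals), 55 mm high; at its foot a bar along x, 110 x 26 x 16 mm. 26 mm through bore; a keyway (13.5 mm wide, to 20.5 mm from the axis) is cut towards +y. Point: on the axis, half-way up (27.5 mm above the underside). 0.15 to 0.31 kg. Stands upright, z up. May be absent.
- spares_in (a point): Grey open spares tray, inside 92 x 262 mm (long side along its y), wall 4 mm thick, 24 mm high above the table; fixed. Point: centre of its inner floor, 4 mm above the table. It holds two carriers end to end, bars along its y.
- cup: Clear plastic cup, bystander, 80 mm wide, 100 mm high; origin under its centre.
- sharpener: Black pencil sharpener, bystander, 50 x 35 x 55 mm; origin under its centre.
- vial: Capped sample vial, bystander, 28 mm wide, 85 mm high; origin under its centre.
- cap: White vial cap lying among the carriers, bystander, 26 mm wide, 12 mm high; origin under its centre.
- pencil: Yellow pencil, bystander, 160 mm long, 7.5 mm thick; origin under its centre.
There are look-alikes about, which are no part of the job. Leave any blue look-alike of the part that bears hub_2_mid alone. Leave any yellow look-alike of the part that bears hub_3_mid alone.

How it is judged:
By the outcome, as a careful person would: the job done as asked, in the order asked, and still so for the second after the job is handed in, with the robot touching nothing.
Of hub_1, hub_3, hub_5 only 2 to 3 are there at a start; the rules pass over those that are not, and their reading is None.
At some moment in a run one of hub_1, hub_3, hub_5 may be knocked a few centimetres aside while the robot is not near it.
It also fails if it takes over 200 s, if anything falls off the work surface, if the arm or the gripper's body presses on something with over 40 N, if the wrist force passes 120 N, or if a joint passes its speed limit or range.

## Working session

There is one attempt and no reset: what is moved stays moved. The work goes in short steps, Python scripts to look and compute and a tool call to move; the robot and the scene stay as the last step left them, time stands still between calls to the robot, and variables do not carry over. Pictures are saved under pics/ and viewed, at most 14 in all, crops included, and the job is handed in when it is done.

Besides the shell and the picture viewer there is one more tool, called after "Emit:" as a command line: name --argument value ..., lists and objects as JSON in quotes. move_arm: Moves the arm, as the interface text tells. Its arguments: {"type":"object","properties":{"motion":{"type":"array"},"gripper":{"type":"number"}},"required":["motion"]}

```bash
mkdir -p pics; ls; cat > h.py <<'E'
import numpy as np, cv2
from workcell import bot
def snap(c,f=None,crop=None,s=1):
    m=bot.camera_model(c); im=bot.camera(c)
    if f:
        o=im if crop is None else im[crop[0]:crop[1],crop[2]:crop[3]]
        cv2.imwrite('pics/'+f,cv2.resize(o,None,fx=s,fy=s,interpolation=cv2.INTER_CUBIC))
    return im,m
def ray(m,u,v,z):
    T=np.array(m['world_from_camera']);K=np.array(m['K'])
    d=T[:3,:3]@np.linalg.solve(K,[u,v,1.]);o=T[:3,3]
    return o+d*(z-o[2])/d[2]
def proj(m,p):
    T=np.array(m['world_from_camera']);K=np.array(m['K'])
    q=K@(T[:3,:3].T@(np.array(p)-T[:3,3]));return q[:2]/q[2]
E
python3 - <<'E'
from h import *
o=bot.get_obs();print({k:np.round(v,3).tolist() for k,v in o.items()})
for c in('top','scene'):
    im,m=snap(c,c+'0.png',s=1.56);print(c,np.round(m['world_from_camera'],3).tolist(),np.round(m['K'],1).tolist())
E
```

```text
pics
{'clock': 0.0, 'joint_pos': [1.322, 0.241, 0.004, 1.335, 0.0, 1.571], 'joint_vel': [0.001, 0.0, -0.0, 0.001, -0.001, 0.0], 'tau': [-0.001, -37.231, 25.241, 0.017, 0.0, 0.0], 'eef_pos': [0.123, 0.484, 0.23], 'tool_rot': [0.124, 0.992, -0.001, -0.0], 'ft_force': [-0.505, 1.16, -0.05], 'ft_torque': [-0.014, -0.008, 0.041], 'grasp_force': 0.0, 'grip_width': 0.085}
top [[0.002, -0.986, 0.168, 0.372], [-1.0, -0.002, 0.002, -0.047], [-0.002, -0.168, -0.986, 1.011], [0.0, 0.0, 0.0, 1.0]] [[361.4, 0.0, 256.2], [0.0, 361.4, 190.6], [0.0, 0.0, 1.0]]
scene [[0.48, 0.5, -0.721, 1.168], [0.877, -0.273, 0.394, -0.405], [0.0, -0.822, -0.57, 0.61], [0.0, 0.0, 0.0, 1.0]] [[358.2, 0.0, 251.7], [0.0, 358.2, 193.8], [0.0, 0.0, 1.0]]
```

View pics/top0.png

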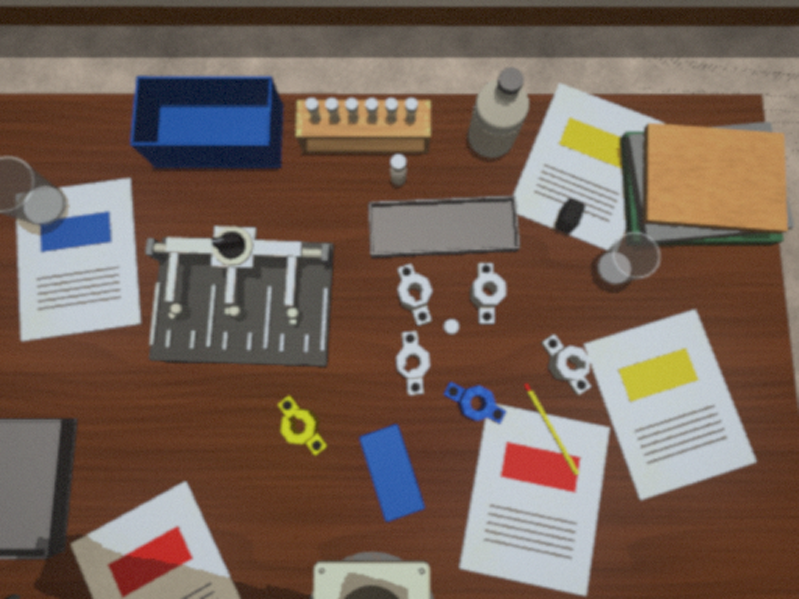

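View pics/scene0.png

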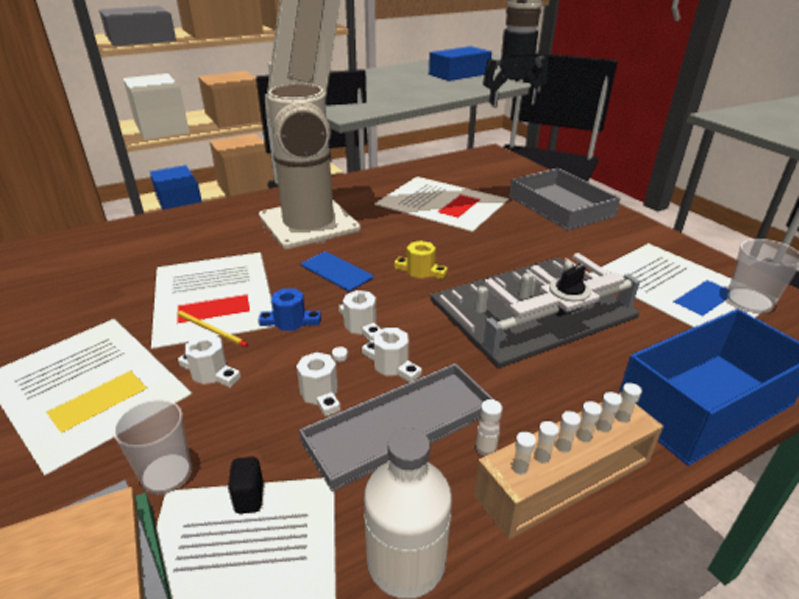

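The top view shows the mixer at (240,300), with the knob at (232,243) and the tray at (443,226). There are four white carriers, at (414,290), (489,290), (412,361) and (573,362). The look-alikes are the blue carrier at (478,403) and the yellow one at (298,427). The white cap at (451,326) is a bystander.

```bash
python3 - <<'E'
from h import *
im,m=snap('top')
a=cv2.resize(im[160:258,245:385],None,fx=5.6,fy=5.6,interpolation=cv2.INTER_CUBIC)
cv2.imwrite('pics/c1.png',a)
cv2.imwrite('pics/c2.png',cv2.resize(im[140:240,88:220],None,fx=6,fy=6,interpolation=cv2.INTER_CUBIC))
for n in('hub_1_mid','spares_in','clamp_grip','mixer_top'):
    try:
        for r in bot.cut_out('top',n):
            c=r['centre'];z={'h':.0275,'s':.004,'c':.125,'m':.015}[n[0]]
            print(n,round(r['score'],2),np.round(c,1),np.round(ray(m,c[1],c[0],z),3))
    except Exception as e: print(n,e)
for u,v,z in[(149,360,.015),(327,365,.015),(172,313,.06),(232,311,.06),(292,313,.06),(232,243,.125)]:
    print(u,v,np.round(ray(m,u/1.56,v/1.56,z),3))
E
```

```text
hub_1_mid 0.81 [235.7 264.7] [ 0.416 -0.069  0.027]
hub_1_mid 0.29 [202.1 187.9] [0.507 0.142 0.027]
spares_in 0.87 [146.7 280.3] [ 0.672 -0.115  0.004]
clamp_grip 0.57 [156.6 149.4] [0.61  0.225 0.125]
clamp_grip 0.4 [158.7 149.5] [0.604 0.224 0.125]
mixer_top 0.81 [188.3 154.2] [0.548 0.24  0.015]
mixer_top 0.2 [184.7 307.3] [ 0.559 -0.189  0.015]
149 360 [0.429 0.396 0.015]
327 365 [0.421 0.082 0.015]
172 313 [0.506 0.343 0.06 ]
232 311 [0.51 0.24 0.06]
292 313 [0.506 0.138 0.06 ]
232 243 [0.612 0.227 0.125]
```

View pics/c1.png

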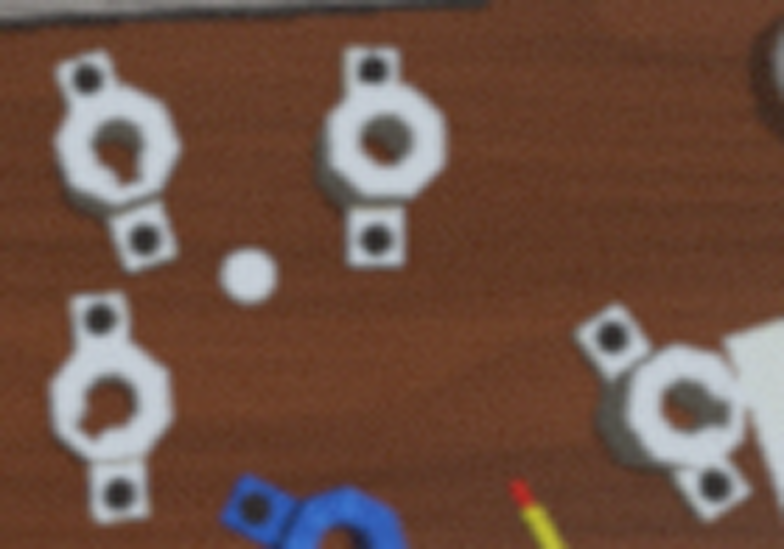

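View pics/c2.png

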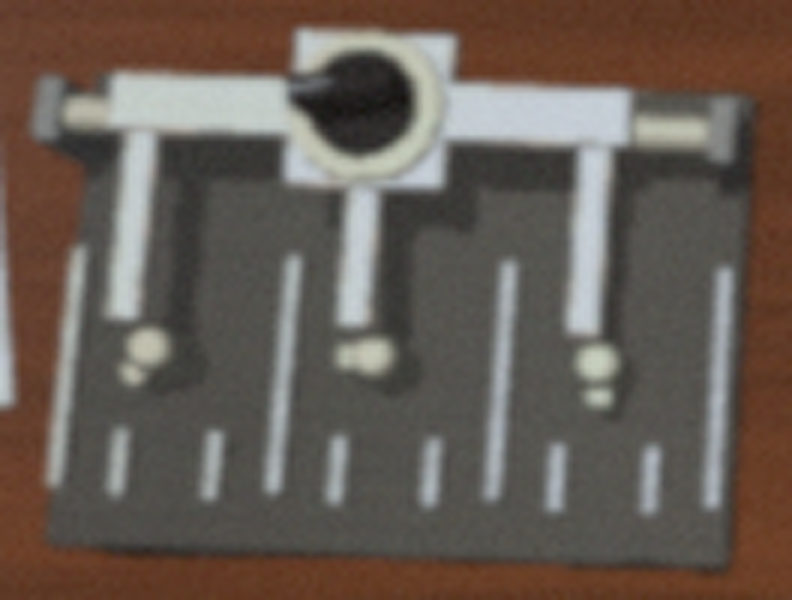

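The images settle the matching. Crop 1 shows four carriers:

| Carrier | Crop position | Keyway | Identity |
|---|---|---|---|
| A | (118,145) | Along the bar, -x | hub_3 |
| B | (385,140) | None | hub_2 |
| C | (110,405) | Diagonal -x/+y | hub_1 |
| D | (690,405) | Diagonal -x/-y | hub_4 |

The blue carrier and the cap are not wanted. Crop 2 shows the keys: left station (148,347) diagonal, middle (375,355) +y, right (598,362) -x. So hub_1 goes left, hub_3 goes right, and the middle stays empty.

```bash
cat >> h.py <<'E'
def R():
    from scipy.spatial.transform import Rotation as Q
    o=bot.get_obs();return o,Q.from_quat(o['tool_rot']).as_matrix()
def plan(x,y,z,phi=None):
    o,r=R();d=r.T@(np.array([x,y,z])-o['eef_pos'])*100
    f=np.degrees(np.arctan2(r[1,1],r[0,1]))
    print('shift cm',np.round(d,2),'phi',round(f,1),'yaw',None if phi is None else round(f-phi,1),'q6',round(o['joint_pos'][5],2))
E
python3 - <<'E'
from h import *
m=bot.camera_model('top')
def t(x,y,z,c,s):
    p=ray(m,c[1]+x/s,c[0]+y/s,z);print(np.round(p,4));return p
a=[t(*q,.06,(140,88),6) for q in((148,347),(375,355),(598,362))]
d=a[0]-a[2];print('mix yaw',np.degrees(np.arctan2(-d[0],d[1])))
t(368,100,.125,(140,88),6)
print('hubs')
for h in((118,145),(385,140),(110,405),(688,402)): t(*h,.055,(160,245),5.6)
print('tray corners, px799')
for u,v in((369,203),(517,197),(520,247),(372,256)): print(np.round(ray(m,u/1.56,v/1.56,.024),3))
plan(.56,.23,.30,-10)
E
```

```text
[0.5136 0.3366 0.06  ]
[0.5102 0.2356 0.06  ]
[0.5073 0.1366 0.06  ]
mix yaw -1.8180780579957185
[0.6094 0.2248 0.125 ]
hubs
[ 0.5476 -0.0721  0.055 ]
[ 0.5503 -0.2003  0.055 ]
[ 0.4234 -0.068   0.055 ]
[ 0.4253 -0.3396  0.055 ]
tray corners, px799
[0.715 0.011 0.024]
[ 0.727 -0.26   0.024]
[ 0.632 -0.262  0.024]
[0.615 0.004 0.024]
shift cm [-48.61 -13.91  -6.88] phi 75.7 yaw 85.7 q6 1.57
```

Emit:
move_arm --motion '[{"x": -5, "y": -1.5, "z": -3, "yaw": 9}, {"x": -10, "y": -3, "z": -6.9, "yaw": 18}, {"x": -15.5, "y": -4.5, "z": -6.9, "yaw": 28}, {"x": -21, "y": -6, "z": -6.9, "yaw": 38}, {"x": -26.5, "y": -7.5, "z": -6.9, "yaw": 48}, {"x": -32, "y": -9, "z": -6.9, "yaw": 58}, {"x": -37.5, "y": -11, "z": -6.9, "yaw": 68}, {"x": -43, "y": -12.5, "z": -6.9, "yaw": 77}, {"x": -48.6, "y": -13.9, "z": -6.9, "yaw": 85.7}, {"x": -48.6, "y": -13.9, "z": -6.9, "yaw": 85.7}, {"x": -48.6, "y": -13.9, "z": -6.9, "yaw": 85.7}, {"x": -48.6, "y": -13.9, "z": -6.9, "yaw": 85.7}]'

```text
clock: 1.85
eef_pos: [0.559, 0.231, 0.3008]
tool_rot: [0.765, 0.644, 0.0, -0.0]
ft_force: [0.4, -0.7, -0.1]
grip_width: 0.0853
grasp_force: 0.0
```

```bash
python3 - <<'E'
from h import *
im,m=snap('wrist','w1.png',s=1.5)
o=bot.get_obs();print(o['eef_pos'],np.round(o['joint_pos'],2));print(np.round(m['world_from_camera'],3),m['K'][0])
plan(.6,.2,.2)
for r in bot.cut_out('wrist','clamp_grip'):
    c=r['centre'];print(r['score'],c,ray(m,c[1],c[0],.125))
E
```

```text
[0.55895604 0.23115614 0.30094423] [0.39 0.45 0.48 1.6  0.   2.13]
[[ 0.985 -0.165 -0.044  0.569]
 [-0.171 -0.952 -0.255  0.295]
 [ 0.     0.259 -0.966  0.444]
 [ 0.     0.     0.     1.   ]] [266.41705857   0.         259.41982269]
shift cm [-2.37  4.57 10.1 ] phi -9.8 yaw None q6 2.13
0.84 [155.5, 305.0] [0.61556351 0.2405343  0.125     ]
0.66 [297.7, 290.1] [0.56979879 0.04652996 0.125     ]
```

View pics/w1.png

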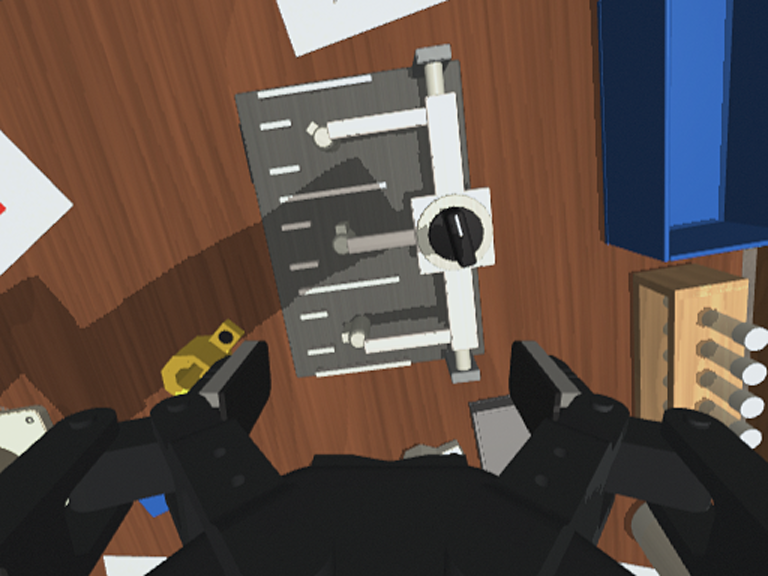

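The wrist view shows the knob at (456,233), with its bar running roughly vertical in the image and a white mark at (459,225). I'll crop in closer to get its angle.

```bash
python3 - <<'E'
from h import *
im=cv2.imread('pics/w1.png')
cv2.imwrite('pics/w1c.png',cv2.resize(im[170:290,395:515],None,fx=5,fy=5))
m=bot.camera_model('wrist')
for u,v in((455,233),(456,236)): print(ray(m,u/1.5,v/1.5,.102))
# mixer shafts tips
for u,v in((322,137),(343,243),(358,339)): print(ray(m,u/1.5,v/1.5,.06))
E
```

```text
[0.61697577 0.23728285 0.102     ]
[0.617491   0.23456445 0.102     ]
[0.51509687 0.33750701 0.06      ]
[0.51444491 0.23902004 0.06      ]
[0.50967065 0.13795825 0.06      ]
```

View pics/w1c.png

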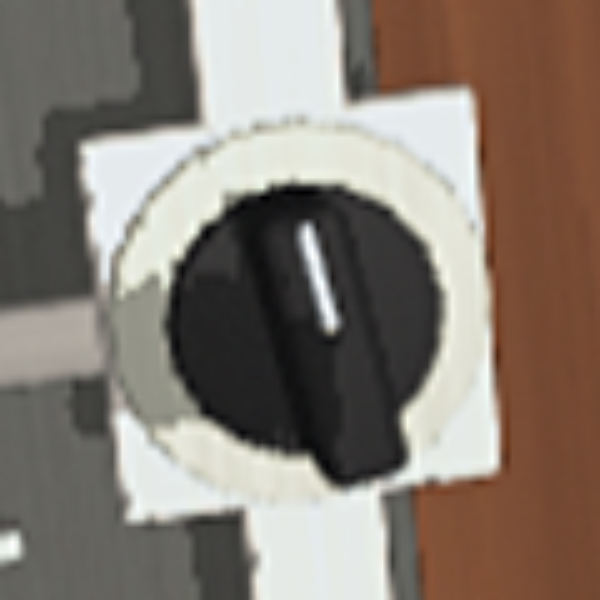

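```bash
python3 - <<'E'
from h import *
plan(.617,.235,.107,5.6)
E
```

```text
shift cm [ 1.36  5.64 19.4 ] phi -9.8 yaw -15.4 q6 2.13
```

Emit:
move_arm --motion '[{"x": 0.7, "y": 3, "z": 3, "yaw": -8}, {"x": 1.4, "y": 5.6, "z": 6, "yaw": -15.4}, {"x": 1.4, "y": 5.6, "z": 10, "yaw": -15.4}, {"x": 1.4, "y": 5.6, "z": 14, "yaw": -15.4}, {"x": 1.4, "y": 5.6, "z": 17, "yaw": -15.4}, {"x": 1.4, "y": 5.6, "z": 19.4, "yaw": -15.4}, {"x": 1.4, "y": 5.6, "z": 19.4, "yaw": -15.4}, {"x": 1.4, "y": 5.6, "z": 19.4, "yaw": -15.4}]'

```text
clock: 2.95
eef_pos: [0.6179, 0.2351, 0.1079]
tool_rot: [0.672, 0.74, 0.001, 0.0]
ft_force: [0.4, 0.4, 0.5]
grip_width: 0.0854
grasp_force: 0.0
```

Emit:
move_arm --motion '[{"x": 0}, {"x": 0}, {"x": 0}, {"x": 0}, {"x": 0}, {"x": 0}, {"x": 0}, {"x": 0}]' --gripper -1

```text
invalid input at $.motion[0]: expected keys x, y, z, yaw
```

Emit:
move_arm --motion '[{"x": 0, "y": 0, "z": 0, "yaw": 0}, {"x": 0, "y": 0, "z": 0, "yaw": 0}, {"x": 0, "y": 0, "z": 0, "yaw": 0}, {"x": 0, "y": 0, "z": 0, "yaw": 0}, {"x": 0, "y": 0, "z": 0, "yaw": 0}, {"x": 0, "y": 0, "z": 0, "yaw": 0}, {"x": 0, "y": 0, "z": 0, "yaw": 0}, {"x": 0, "y": 0, "z": 0, "yaw": 0}]' --gripper -1

```text
clock: 3.95
eef_pos: [0.6181, 0.2342, 0.1068]
tool_rot: [0.673, 0.74, 0.0, 0.001]
ft_force: [2.5, -1.2, 2.0]
grip_width: 0.0127
grasp_force: 60.2
```

Emit:
move_arm --motion '[{"x": 0, "y": 0, "z": 0, "yaw": -7}, {"x": 0, "y": 0, "z": 0, "yaw": -14}, {"x": 0, "y": 0, "z": 0, "yaw": -21}, {"x": 0, "y": 0, "z": 0, "yaw": -28}, {"x": 0, "y": 0, "z": 0, "yaw": -35}, {"x": 0, "y": 0, "z": 0, "yaw": -42}, {"x": 0, "y": 0, "z": 0, "yaw": -49}, {"x": 0, "y": 0, "z": 0, "yaw": -56}, {"x": 0, "y": 0, "z": 0, "yaw": -63}, {"x": 0, "y": 0, "z": 0, "yaw": -68}, {"x": 0, "y": 0, "z": 0, "yaw": -72}, {"x": 0, "y": 0, "z": 0, "yaw": -72}, {"x": 0, "y": 0, "z": 0, "yaw": -72}]'

```text
clock: 5.58
eef_pos: [0.6198, 0.2357, 0.1068]
tool_rot: [0.109, 0.994, 0.002, 0.002]
ft_force: [6.4, 2.1, -0.4]
grip_width: 0.0133
grasp_force: 59.8
```

```bash
python3 - <<'E'
from h import *
o=bot.get_obs();print(np.round(o['ft_torque'],3),np.round(o['ft_force'],1));plan(.617,.235,.107,90)
E
```

```text
[ 0.409 -1.377  0.009] [ 6.4  2.1 -0.4]
shift cm [ 0.26 -0.13 -0.02] phi 77.5 yaw -12.5 q6 0.58
```

Emit:
move_arm --motion '[{"x": 0, "y": 0, "z": 0, "yaw": -3}, {"x": 0, "y": 0, "z": 0, "yaw": -6}, {"x": 0, "y": 0, "z": 0, "yaw": -9}, {"x": 0, "y": 0, "z": 0, "yaw": -11}, {"x": 0, "y": 0, "z": 0, "yaw": -12}, {"x": 0, "y": 0, "z": 0, "yaw": -12}, {"x": 0, "y": 0, "z": 0, "yaw": -12}]'

```text
clock: 6.45
eef_pos: [0.6199, 0.2356, 0.1068]
tool_rot: [0.006, 1.0, 0.001, 0.002]
ft_force: [7.1, 3.2, 0.2]
grip_width: 0.0125
grasp_force: 59.9
```

```bash
python3 - <<'E'
from h import *
o=bot.get_obs();print(np.round(o['ft_torque'],3),np.round(o['ft_force'],1));plan(.617,.235,.107,90)
E
```

```text
[ 0.459 -1.35  -0.657] [7.1 3.2 0.2]
shift cm [ 0.29 -0.07 -0.02] phi 89.3 yaw -0.7 q6 0.37
```

Emit:
move_arm --motion '[{"x": 0, "y": 0, "z": 0, "yaw": 1}, {"x": 0, "y": 0.5, "z": 0, "yaw": 1}, {"x": 0, "y": 1, "z": 0, "yaw": 1}, {"x": -0.05, "y": 1.6, "z": 0, "yaw": 1}, {"x": -0.05, "y": 2.2, "z": 0, "yaw": 1}, {"x": -0.1, "y": 2.8, "z": 0, "yaw": 1}, {"x": -0.1, "y": 3.4, "z": 0, "yaw": 1}, {"x": -0.1, "y": 4, "z": 0, "yaw": 1}, {"x": -0.15, "y": 4.5, "z": 0, "yaw": 1}, {"x": -0.15, "y": 4.9, "z": 0, "yaw": 1}, {"x": -0.15, "y": 5.2, "z": 0, "yaw": 1}, {"x": -0.15, "y": 5.2, "z": 0, "yaw": 1}, {"x": -0.15, "y": 5.2, "z": 0, "yaw": 1}]'

```text
clock: 8.07
eef_pos: [0.6215, 0.2842, 0.1068]
tool_rot: [0.015, 1.0, -0.002, 0.002]
ft_force: [5.0, -5.2, 3.1]
grip_width: 0.0131
grasp_force: 60.1
```

Emit:
move_arm --motion '[{"x": 0, "y": 0.15, "z": 0, "yaw": 0}, {"x": 0, "y": 0.3, "z": 0, "yaw": 0}, {"x": 0, "y": 0.4, "z": 0, "yaw": 0}, {"x": 0, "y": 0.4, "z": 0, "yaw": 0}, {"x": 0, "y": 0.4, "z": 0, "yaw": 0}]'

```text
clock: 8.7
eef_pos: [0.6215, 0.2843, 0.1068]
tool_rot: [0.016, 1.0, -0.005, 0.002]
ft_force: [3.3, -13.1, 4.3]
grip_width: 0.0127
grasp_force: 60.5
```

Emit:
move_arm --motion '[{"x": 0, "y": -0.3, "z": 0, "yaw": 0}, {"x": 0, "y": -0.3, "z": 0, "yaw": 0}, {"x": 0, "y": -0.3, "z": 0, "yaw": 0}, {"x": 0, "y": -0.3, "z": 0, "yaw": 0}, {"x": 0, "y": -0.3, "z": -3, "yaw": 0}, {"x": 0, "y": -0.3, "z": -8, "yaw": 0}, {"x": 0, "y": -0.3, "z": -13, "yaw": 0}, {"x": 0, "y": -0.3, "z": -17, "yaw": 0}, {"x": 0, "y": -0.3, "z": -17, "yaw": 0}]' --gripper 1

```text
clock: 9.82
eef_pos: [0.621, 0.2885, 0.2814]
tool_rot: [0.013, 1.0, 0.002, 0.004]
ft_force: [0.7, 0.2, 0.5]
grip_width: 0.0853
grasp_force: 0.0
```

```bash
python3 - <<'E'
from h import *
plan(.48,-.19,.30,3)
E
```

```text
shift cm [ 12.81 -48.2   -2.17] phi 88.5 yaw 85.5 q6 0.46
```

Emit:
move_arm --motion '[{"x": 1.5, "y": -5.5, "z": -2.2, "yaw": 9.5}, {"x": 3, "y": -11, "z": -2.2, "yaw": 19}, {"x": 4.5, "y": -16.5, "z": -2.2, "yaw": 28.5}, {"x": 6, "y": -22, "z": -2.2, "yaw": 38}, {"x": 7.5, "y": -27.5, "z": -2.2, "yaw": 47.5}, {"x": 9, "y": -33, "z": -2.2, "yaw": 57}, {"x": 10.5, "y": -38.5, "z": -2.2, "yaw": 66.5}, {"x": 12, "y": -44, "z": -2.2, "yaw": 76}, {"x": 12.8, "y": -48.2, "z": -2.2, "yaw": 85.5}, {"x": 12.8, "y": -48.2, "z": -2.2, "yaw": 85.5}, {"x": 12.8, "y": -48.2, "z": -2.2, "yaw": 85.5}, {"x": 12.8, "y": -48.2, "z": -2.2, "yaw": 85.5}]'

```text
clock: 11.32
eef_pos: [0.4787, -0.1898, 0.2979]
tool_rot: [0.688, 0.726, -0.0, -0.0]
ft_force: [-0.1, -0.5, 0.3]
grip_width: 0.0855
grasp_force: 0.0
```

```bash
python3 - <<'E'
from h import *
im,m=snap('wrist','w2.png',s=1.5)
np.save('w2T.npy',np.array(m['world_from_camera']));np.save('K.npy',np.array(m['K']))
E
```

```text
(no output)
```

View pics/w2.png

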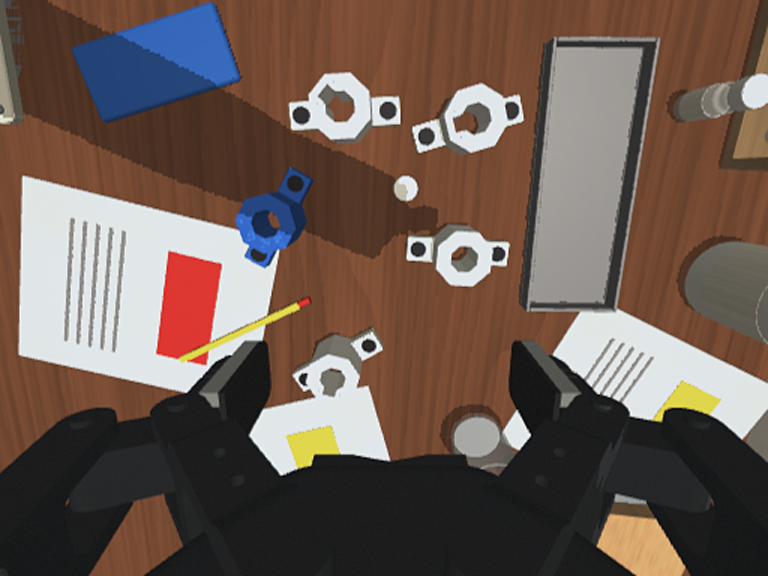

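The wrist view (right = +x) shows C at (341,106), A at (474,119), B at (463,256), D at (333,372) and the tray at (595,175). I'll compute each axis from the bar holes and cross-check it against the hub tops.

```bash
python3 - <<'E'
from h import *
m={'world_from_camera':np.load('w2T.npy'),'K':np.load('K.npy')}
r=lambda u,v,z: ray(m,u/1.5,v/1.5,z)
for n,a,b,t in(('C',(301,115),(387,110),(341,106)),('A',(427,136),(512,110),(474,118)),('B',(417,249),(497,254),(463,256)),('D',(305,378),(369,346),(333,378))):
    p,q=r(*a,.016),r(*b,.016);d=q-p
    print(n,np.round((p+q)[:2]/2,4),'top',np.round(r(*t,.055)[:2],4),'yaw',round(np.degrees(np.arctan2(d[1],d[0])),1),'len',round(np.linalg.norm(d),4))
print('tray',[np.round(r(u,v,.024)[:2],3) for u,v in((552,38),(658,39),(616,310),(528,309))])
plan(.424,-.069,.13,6)
E
```

```text
C [ 0.4266 -0.0687] top [ 0.4282 -0.0685] yaw 6.2 len 0.0854
A [ 0.5513 -0.0718] top [ 0.5482 -0.0721] yaw 19.3 len 0.0868
B [ 0.552  -0.2018] top [ 0.5512 -0.1988] yaw -0.5 len 0.0868
D [ 0.4248 -0.3398] top [ 0.4259 -0.3388] yaw 31.4 len 0.0862
tray [array([0.619, 0.005]), array([0.717, 0.01 ]), array([ 0.732, -0.256]), array([ 0.635, -0.26 ])]
shift cm [12.35 -4.81 16.81] phi 3.1 yaw -2.9 q6 1.14
```

Emit:
move_arm --motion '[{"x": 5, "y": -2, "z": 3, "yaw": -1}, {"x": 9, "y": -3.8, "z": 6, "yaw": -2}, {"x": 12.3, "y": -4.7, "z": 10, "yaw": -3}, {"x": 12.3, "y": -4.7, "z": 15, "yaw": -3}, {"x": 12.3, "y": -4.7, "z": 20, "yaw": -3}, {"x": 12.3, "y": -4.7, "z": 25, "yaw": -3}, {"x": 12.3, "y": -4.7, "z": 28.1, "yaw": -3}, {"x": 12.3, "y": -4.7, "z": 28.1, "yaw": -3}, {"x": 12.3, "y": -4.7, "z": 28.1, "yaw": -3}]'

```text
clock: 12.5
eef_pos: [0.4264, -0.0703, 0.0184]
tool_rot: [0.669, 0.743, 0.0, 0.001]
ft_force: [0.5, 0.3, -0.3]
grip_width: 0.0853
grasp_force: 0.0
```

Emit:
move_arm --motion '[{"x": 0, "y": 0, "z": 0, "yaw": 0}, {"x": 0, "y": 0, "z": 0, "yaw": 0}, {"x": 0, "y": 0, "z": 0, "yaw": 0}, {"x": 0, "y": 0, "z": 0, "yaw": 0}, {"x": 0, "y": 0, "z": 0, "yaw": 0}, {"x": 0, "y": 0, "z": 0, "yaw": 0}]' --gripper -1

```text
clock: 13.25
eef_pos: [0.4269, -0.0708, 0.019]
tool_rot: [0.669, 0.743, 0.001, 0.002]
ft_force: [-1.1, 0.3, 5.9]
grip_width: 0.0529
grasp_force: 63.8
```

```bash
python3 - <<'E'
from h import *
plan(.515,.337,.20,-1.8)
E
```

```text
shift cm [ 39.64  13.05 -18.08] phi 5.9 yaw 7.7 q6 1.3
```

Emit:
move_arm --motion '[{"x": 0, "y": 0, "z": -3, "yaw": 0}, {"x": 0, "y": 0, "z": -8, "yaw": 0}, {"x": 3, "y": 1, "z": -13, "yaw": 1}, {"x": 8, "y": 3, "z": -17, "yaw": 2}, {"x": 13, "y": 5, "z": -18, "yaw": 3}, {"x": 18, "y": 6.5, "z": -18, "yaw": 4}, {"x": 23, "y": 8, "z": -18, "yaw": 5}, {"x": 28, "y": 9.5, "z": -18, "yaw": 6}, {"x": 33, "y": 11, "z": -18, "yaw": 7}, {"x": 37, "y": 12.3, "z": -18, "yaw": 7.7}, {"x": 39.5, "y": 13, "z": -18, "yaw": 7.7}, {"x": 39.5, "y": 13, "z": -18, "yaw": 7.7}, {"x": 39.5, "y": 13, "z": -18, "yaw": 7.7}, {"x": 39.5, "y": 13, "z": -18, "yaw": 7.7}]'

```text
clock: 15.0
eef_pos: [0.5135, 0.3345, 0.1975]
tool_rot: [0.718, 0.696, -0.0, 0.0]
ft_force: [-0.5, -0.6, -3.3]
grip_width: 0.0531
grasp_force: 64.4
```

```bash
python3 - <<'E'
from h import *
im,m=snap('wrist','w3.png',s=1.5)
np.save('w3T.npy',np.array(m['world_from_camera']))
plan(.515,.337,.2,-1.8)
E
```

```text
shift cm [ 0.25  0.13 -0.24] phi -1.8 yaw -0.0 q6 2.18
```

View pics/w3.png

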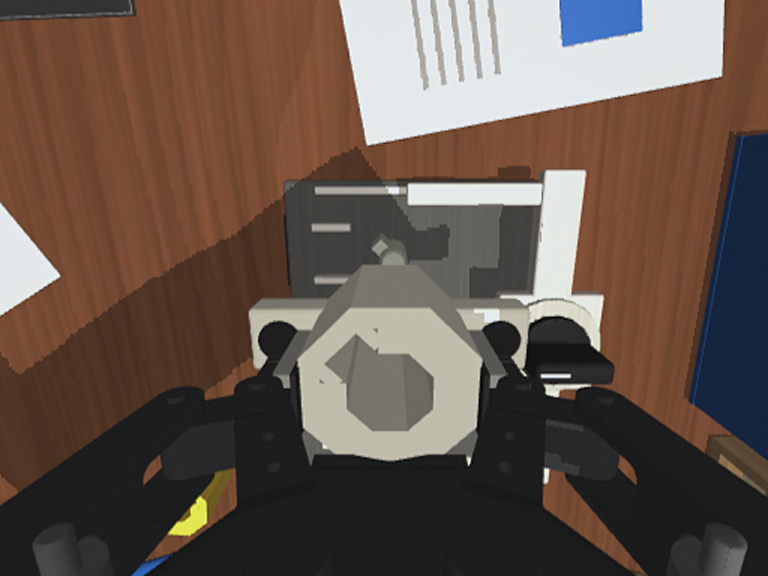

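The picture shows hub_1 held level. Its bar holes are at (278,340) and (503,340), the keyway points up-left, and the shaft tip is at (390,253).

```bash
python3 - <<'E'
from h import *
m={'world_from_camera':np.load('w3T.npy'),'K':np.load('K.npy')}
r=lambda u,v,z: ray(m,u/1.5,v/1.5,z)
a,b=r(278,341,.1945),r(503,341,.1945);d=b-a
print('axis',(a+b)[:2]/2,'len',np.linalg.norm(d),'yaw',np.degrees(np.arctan2(d[1],d[0])))
print('shaft tip',r(393,256,.06)[:2])
print(bot.get_obs()['eef_pos'])
E
```

```text
axis [0.51344513 0.33604282] len 0.0887505397514115 yaw -1.816152319831907
shaft tip [0.51587587 0.34269404]
[0.51366466 0.33456088 0.19761107]
```

Emit:
move_arm --motion '[{"x": 0.1, "y": 0.1, "z": 4, "yaw": 0}, {"x": 0.1, "y": 0.1, "z": 8, "yaw": 0}, {"x": 0.1, "y": 0.1, "z": 10.5, "yaw": 0}, {"x": 0.1, "y": 0.1, "z": 11.3, "yaw": 0}, {"x": 0.1, "y": 0.1, "z": 11.8, "yaw": 0}, {"x": 0.1, "y": 0.1, "z": 12.3, "yaw": 0}, {"x": 0.1, "y": 0.1, "z": 12.3, "yaw": 0}]'

```text
clock: 15.92
eef_pos: [0.515, 0.3368, 0.0749]
tool_rot: [0.718, 0.696, 0.0, 0.0]
ft_force: [-0.5, 0.1, -2.1]
grip_width: 0.0533
grasp_force: 64.4
```

Emit:
move_arm --motion '[{"x": -0.05, "y": 0, "z": 0.3, "yaw": 0}, {"x": -0.05, "y": 0, "z": 0.6, "yaw": 0}, {"x": -0.05, "y": 0, "z": 0.9, "yaw": 0}, {"x": -0.05, "y": 0, "z": 1.2, "yaw": 0}, {"x": -0.05, "y": 0, "z": 1.2, "yaw": 0}]'

```text
clock: 16.55
eef_pos: [0.5144, 0.3361, 0.0619]
tool_rot: [0.718, 0.696, -0.0, -0.0]
ft_force: [0.5, -0.3, -2.8]
grip_width: 0.053
grasp_force: 64.4
```

Emit:
move_arm --motion '[{"x": 0, "y": 0, "z": 0.8, "yaw": 0}, {"x": 0, "y": 0, "z": 1.6, "yaw": 0}, {"x": 0, "y": 0, "z": 2.3, "yaw": 0}, {"x": 0, "y": 0, "z": 2.7, "yaw": 0}, {"x": 0, "y": 0, "z": 2.7, "yaw": 0}]'

```text
clock: 17.18
eef_pos: [0.5145, 0.3361, 0.0349]
tool_rot: [0.718, 0.696, -0.0, -0.0]
ft_force: [-0.6, 0.0, -3.5]
grip_width: 0.0531
grasp_force: 64.3
```

Emit:
move_arm --motion '[{"x": 0, "y": 0, "z": 0.1, "yaw": 0}, {"x": 0, "y": 0, "z": 0.2, "yaw": 0}, {"x": 0, "y": 0, "z": 0.2, "yaw": 0}]'

```text
clock: 17.55
eef_pos: [0.5147, 0.3363, 0.0341]
tool_rot: [0.718, 0.696, 0.0, 0.0]
ft_force: [-3.2, -0.7, 2.9]
grip_width: 0.0531
grasp_force: 64.8
```

Emit:
move_arm --motion '[{"x": 0, "y": 0, "z": -0.2, "yaw": 0}, {"x": 0, "y": 0, "z": -0.2, "yaw": 0}, {"x": 0, "y": 0, "z": -0.2, "yaw": 0}, {"x": 0, "y": 0, "z": -0.2, "yaw": 0}, {"x": 0, "y": 0, "z": -3, "yaw": 0}, {"x": 0, "y": 0, "z": -8, "yaw": 0}, {"x": 0, "y": 0, "z": -13, "yaw": 0}, {"x": 0, "y": 0, "z": -18, "yaw": 0}, {"x": 0, "y": 0, "z": -23, "yaw": 0}, {"x": 0, "y": 0, "z": -23, "yaw": 0}]' --gripper 1

```text
clock: 18.8
eef_pos: [0.5167, 0.3375, 0.2689]
tool_rot: [0.718, 0.696, 0.005, 0.001]
ft_force: [0.6, -0.4, 0.4]
grip_width: 0.0852
grasp_force: 0.0
```

```bash
python3 - <<'E'
from h import *
plan(.54,-.14,.26,19)
E
```

```text
shift cm [-47.67   3.78   0.64] phi -1.8 yaw -20.8 q6 2.18
```

Emit:
move_arm --motion '[{"x": -5.5, "y": 0.4, "z": 0, "yaw": -3}, {"x": -11, "y": 0.8, "z": 0, "yaw": -6}, {"x": -17, "y": 1.3, "z": 0, "yaw": -9}, {"x": -23, "y": 1.7, "z": 0, "yaw": -12}, {"x": -29, "y": 2.2, "z": 0, "yaw": -15}, {"x": -35, "y": 2.7, "z": 0, "yaw": -18}, {"x": -41, "y": 3.2, "z": 0.3, "yaw": -20.8}, {"x": -47.7, "y": 3.8, "z": 0.6, "yaw": -20.8}, {"x": -47.7, "y": 3.8, "z": 0.6, "yaw": -20.8}, {"x": -47.7, "y": 3.8, "z": 0.6, "yaw": -20.8}, {"x": -47.7, "y": 3.8, "z": 0.6, "yaw": -20.8}]'

```text
clock: 20.18
eef_pos: [0.538, -0.1403, 0.257]
tool_rot: [0.58, 0.815, 0.0, -0.0]
ft_force: [0.0, 1.1, 0.5]
grip_width: 0.0855
grasp_force: 0.0
```

```bash
cat >> h.py <<'E'
def hubs(c='wrist'):
    """bar holes: dark round blobs on white; list paired holes 0.086 m apart"""
    im,m=snap(c);g=im.astype(int)
    white=((g.min(2)>130)&(g.max(2)-g.min(2)<40)).astype(np.uint8)
    cs,h=cv2.findContours(white,cv2.RETR_CCOMP,cv2.CHAIN_APPROX_NONE)
    P=[]
    for k,ct in enumerate(cs):
        if h[0][k][3]<0: continue
        A=cv2.contourArea(ct);M=cv2.moments(ct)
        if A<12: continue
        p=ray(m,M['m10']/M['m00'],M['m01']/M['m00'],.016);P.append((p,A))
    for i in range(len(P)):
        for j in range(i):
            d=P[i][0]-P[j][0];L=np.linalg.norm(d)
            if .082<L<.091:
                if d[0]<0:d=-d
                print('hub',np.round((P[i][0]+P[j][0])[:2]/2,4),'yaw',round(np.degrees(np.arctan2(d[1],d[0])),1),'L',round(L,4),P[i][1],P[j][1])
    return im,m
E
python3 - <<'E'
from h import *
im,m=hubs();cv2.imwrite('pics/w4.png',cv2.resize(im,None,fx=1.5,fy=1.5))
E
```

```text
hub [ 0.552  -0.2014] yaw -0.4 L 0.0863 109.0 101.0
hub [ 0.5495 -0.072 ] yaw 19.4 L 0.086 141.0 132.5
```

```bash
python3 - <<'E'
from h import *
plan(.5495,-.072,.019,19.4)
E
```

```text
shift cm [ 6.04  3.32 23.82] phi 19.2 yaw -0.2 q6 0.98
```

Emit:
move_arm --motion '[{"x": 3, "y": 1.7, "z": 4, "yaw": 0}, {"x": 6.05, "y": 3.3, "z": 8, "yaw": 0}, {"x": 6.05, "y": 3.3, "z": 13, "yaw": 0}, {"x": 6.05, "y": 3.3, "z": 18, "yaw": 0}, {"x": 6.05, "y": 3.3, "z": 22, "yaw": 0}, {"x": 6.05, "y": 3.3, "z": 23.8, "yaw": 0}, {"x": 6.05, "y": 3.3, "z": 23.8, "yaw": 0}, {"x": 6.05, "y": 3.3, "z": 23.8, "yaw": 0}]'

```text
clock: 21.22
eef_pos: [0.5505, -0.073, 0.0204]
tool_rot: [0.58, 0.815, 0.0, 0.001]
ft_force: [-0.0, 0.2, 0.5]
grip_width: 0.086
grasp_force: 0.0
```

Emit:
move_arm --motion '[{"x": 0, "y": 0, "z": 0, "yaw": 0}, {"x": 0, "y": 0, "z": 0, "yaw": 0}, {"x": 0, "y": 0, "z": 0, "yaw": 0}, {"x": 0, "y": 0, "z": 0, "yaw": 0}, {"x": 0, "y": 0, "z": 0, "yaw": 0}, {"x": 0, "y": 0, "z": 0, "yaw": 0}]' --gripper -1

```text
clock: 21.98
eef_pos: [0.5507, -0.0739, 0.0208]
tool_rot: [0.58, 0.814, 0.001, 0.001]
ft_force: [-0.8, 1.1, 5.8]
grip_width: 0.053
grasp_force: 64.5
```

```bash
python3 - <<'E'
from h import *
plan(.5085,.137,.20,-1.8)
E
```

```text
shift cm [ 21.29   2.94 -17.94] phi 19.0 yaw 20.8 q6 1.1
```

Emit:
move_arm --motion '[{"x": 0, "y": 0, "z": -3, "yaw": 0}, {"x": 0, "y": 0, "z": -8, "yaw": 0}, {"x": 0, "y": 0, "z": -13, "yaw": 3}, {"x": 4, "y": 0.6, "z": -17, "yaw": 7}, {"x": 9, "y": 1.2, "z": -18, "yaw": 12}, {"x": 14, "y": 2, "z": -18, "yaw": 16}, {"x": 18, "y": 2.6, "z": -18, "yaw": 20}, {"x": 21.3, "y": 2.9, "z": -18, "yaw": 20.8}, {"x": 21.3, "y": 2.9, "z": -18, "yaw": 20.8}, {"x": 21.3, "y": 2.9, "z": -18, "yaw": 20.8}, {"x": 21.3, "y": 2.9, "z": -18, "yaw": 20.8}]'

```text
clock: 23.35
eef_pos: [0.5075, 0.136, 0.1991]
tool_rot: [0.718, 0.696, -0.0, 0.0]
ft_force: [0.0, -1.2, -2.1]
grip_width: 0.0531
grasp_force: 63.9
```

```bash
python3 - <<'E'
from h import *
im,m=snap('wrist','w5.png',s=1.5)
np.save('w5T.npy',np.array(m['world_from_camera']))
plan(.5085,.137,.2,-1.8)
print(bot.get_obs()['eef_pos'])
E
```

```text
shift cm [ 0.11  0.09 -0.08] phi -1.9 yaw -0.1 q6 1.86
[0.50753289 0.1359267  0.19917289]
```

View pics/w5.png

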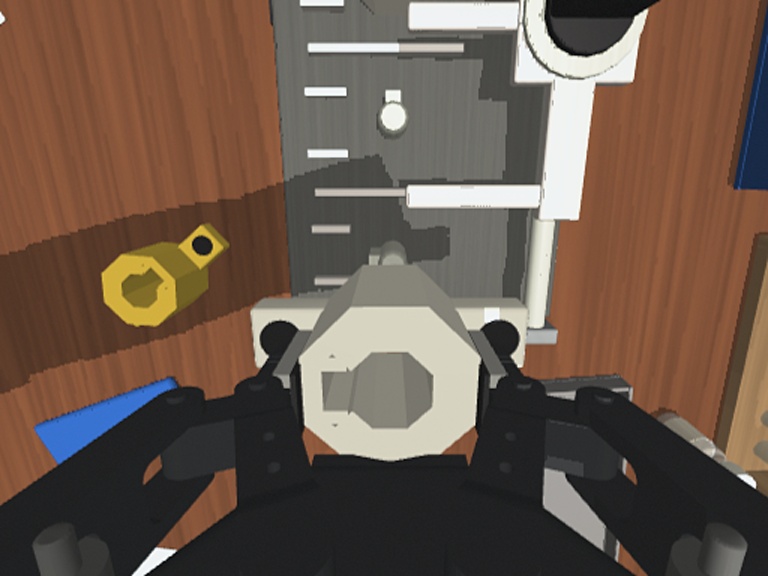

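hub_3 is held with its keyway towards -x (left). The bar holes are at (281,340) and (499,340), and the middle shaft tip is at (393,118).

```bash
python3 - <<'E'
from h import *
m={'world_from_camera':np.load('w5T.npy'),'K':np.load('K.npy')}
r=lambda u,v,z: ray(m,u/1.5,v/1.5,z)
a,b=r(281,341,.194),r(499,341,.194);d=b-a
print('axis',(a+b)[:2]/2,'len',np.linalg.norm(d),'yaw',np.degrees(np.arctan2(d[1],d[0])))
print('mid tip',r(393,117,.06)[:2])
E
```

```text
axis [0.50716945 0.13654646] len 0.08724466260006977 yaw -1.8267756454300674
mid tip [0.5125612  0.23701345]
```

Emit:
move_arm --motion '[{"x": 0.03, "y": 0.12, "z": 4, "yaw": 0}, {"x": 0.03, "y": 0.12, "z": 8, "yaw": 0}, {"x": 0.03, "y": 0.12, "z": 10.5, "yaw": 0}, {"x": 0.03, "y": 0.12, "z": 11.5, "yaw": 0}, {"x": 0.03, "y": 0.12, "z": 12, "yaw": 0}, {"x": 0.03, "y": 0.12, "z": 12.5, "yaw": 0}, {"x": 0.03, "y": 0.12, "z": 12.5, "yaw": 0}]'

```text
clock: 24.28
eef_pos: [0.509, 0.1373, 0.0748]
tool_rot: [0.718, 0.696, 0.0, 0.0]
ft_force: [0.8, -0.1, -1.8]
grip_width: 0.0534
grasp_force: 64.0
```

Emit:
move_arm --motion '[{"x": 0, "y": 0, "z": 0.3, "yaw": 0}, {"x": 0, "y": 0, "z": 0.6, "yaw": 0}, {"x": 0, "y": 0, "z": 0.9, "yaw": 0}, {"x": 0, "y": 0, "z": 1.2, "yaw": 0}, {"x": 0, "y": 0, "z": 1.2, "yaw": 0}]'

```text
clock: 24.9
eef_pos: [0.5084, 0.1372, 0.062]
tool_rot: [0.718, 0.696, -0.0, -0.0]
ft_force: [-0.1, 0.0, -2.2]
grip_width: 0.0529
grasp_force: 64.0
```

Entering freely; the base should come at TCP z ≈ 0.036.

Emit:
move_arm --motion '[{"x": 0, "y": 0, "z": 0.8, "yaw": 0}, {"x": 0, "y": 0, "z": 1.6, "yaw": 0}, {"x": 0, "y": 0, "z": 2.2, "yaw": 0}, {"x": 0, "y": 0, "z": 2.6, "yaw": 0}, {"x": 0, "y": 0, "z": 2.75, "yaw": 0}, {"x": 0, "y": 0, "z": 2.75, "yaw": 0}]'

```text
clock: 25.65
eef_pos: [0.5084, 0.1372, 0.0358]
tool_rot: [0.718, 0.696, 0.0, 0.0]
ft_force: [-4.1, -0.6, 6.3]
grip_width: 0.0533
grasp_force: 64.6
```

Seated on the base. Release, rise, and go to B.

Emit:
move_arm --motion '[{"x": 0, "y": 0, "z": -0.2, "yaw": 0}, {"x": 0, "y": 0, "z": -0.2, "yaw": 0}, {"x": 0, "y": 0, "z": -0.2, "yaw": 0}, {"x": 0, "y": 0, "z": -0.2, "yaw": 0}, {"x": 0, "y": 0, "z": -3, "yaw": 0}, {"x": 0, "y": 0, "z": -8, "yaw": 0}, {"x": 0, "y": 0, "z": -13, "yaw": 0}, {"x": 0, "y": 0, "z": -18, "yaw": 0}, {"x": -6, "y": 0, "z": -22, "yaw": 0}, {"x": -12, "y": 0, "z": -22, "yaw": 0}, {"x": -18, "y": 0, "z": -22, "yaw": 0}, {"x": -24, "y": 0, "z": -22, "yaw": 0}, {"x": -30, "y": 0, "z": -22, "yaw": 0}, {"x": -35, "y": 0, "z": -22, "yaw": 0}, {"x": -40, "y": 0, "z": -22, "yaw": 0}, {"x": -40, "y": 0, "z": -22, "yaw": 0}, {"x": -40, "y": 0, "z": -22, "yaw": 0}]' --gripper 1

```text
clock: 27.78
eef_pos: [0.4961, -0.2623, 0.2544]
tool_rot: [0.718, 0.696, 0.0, -0.001]
ft_force: [0.1, 1.0, 0.4]
grip_width: 0.0857
grasp_force: 0.0
```

```bash
python3 - <<'E'
from h import *
im,m=hubs();cv2.imwrite('pics/w6.png',cv2.resize(im,None,fx=1.5,fy=1.5))
plan(.5515,-.2010,.019,0)
E
```

```text
hub [ 0.4223 -0.3402] yaw 32.2 L 0.0906 110.0 41.0
hub [ 0.5523 -0.2012] yaw -0.3 L 0.0867 127.5 128.5
shift cm [ 6.22  5.35 23.56] phi -1.7 yaw -1.7 q6 1.12
```

Emit:
move_arm --motion '[{"x": 3, "y": 2.7, "z": 4, "yaw": -1.4}, {"x": 6.2, "y": 5.4, "z": 8, "yaw": -1.4}, {"x": 6.2, "y": 5.4, "z": 13, "yaw": -1.4}, {"x": 6.2, "y": 5.4, "z": 18, "yaw": -1.4}, {"x": 6.2, "y": 5.4, "z": 22, "yaw": -1.4}, {"x": 6.2, "y": 5.4, "z": 23.6, "yaw": -1.4}, {"x": 6.2, "y": 5.4, "z": 23.6, "yaw": -1.4}, {"x": 6.2, "y": 5.4, "z": 23.6, "yaw": -1.4}]'

```text
clock: 28.82
eef_pos: [0.5539, -0.2025, 0.0209]
tool_rot: [0.709, 0.705, 0.001, 0.002]
ft_force: [-0.6, 0.4, -0.1]
grip_width: 0.0855
grasp_force: 0.0
```

Emit:
move_arm --motion '[{"x": 0, "y": 0, "z": 0, "yaw": 0}, {"x": 0, "y": 0, "z": 0, "yaw": 0}, {"x": 0, "y": 0, "z": 0, "yaw": 0}, {"x": 0, "y": 0, "z": 0, "yaw": 0}, {"x": 0, "y": 0, "z": 0, "yaw": 0}, {"x": 0, "y": 0, "z": 0, "yaw": 0}]' --gripper -1

```text
clock: 29.58
eef_pos: [0.5532, -0.2028, 0.0204]
tool_rot: [0.709, 0.705, 0.001, 0.001]
ft_force: [-0.2, -0.0, 5.8]
grip_width: 0.0535
grasp_force: 64.6
```

```bash
python3 - <<'E'
from h import *
plan(.671,-.062,.10,93.3)
E
```

```text
shift cm [14.14 11.71 -7.94] phi -0.4 yaw -93.7 q6 1.23
```

Emit:
move_arm --motion '[{"x": 0, "y": 0, "z": -3, "yaw": 0}, {"x": 0, "y": 0, "z": -7, "yaw": 0}, {"x": 0, "y": 0, "z": -10, "yaw": -6}, {"x": 1.5, "y": 1.2, "z": -10, "yaw": -15}, {"x": 3, "y": 2.5, "z": -10, "yaw": -24}, {"x": 4.5, "y": 3.7, "z": -10, "yaw": -33}, {"x": 6, "y": 5, "z": -10, "yaw": -42}, {"x": 7.5, "y": 6.2, "z": -10, "yaw": -51}, {"x": 9, "y": 7.5, "z": -10, "yaw": -60}, {"x": 10.5, "y": 8.7, "z": -10, "yaw": -69}, {"x": 12, "y": 10, "z": -10, "yaw": -78}, {"x": 13.3, "y": 11, "z": -10, "yaw": -87}, {"x": 14.1, "y": 11.7, "z": -10, "yaw": -93.7}, {"x": 14.1, "y": 11.7, "z": -10, "yaw": -93.7}, {"x": 14.1, "y": 11.7, "z": -10, "yaw": -93.7}, {"x": 14.1, "y": 11.7, "z": -10, "yaw": -93.7}]'

```text
clock: 31.58
eef_pos: [0.6696, -0.0626, 0.1187]
tool_rot: [-0.028, 1.0, -0.0, -0.0]
ft_force: [-0.2, -0.2, -2.3]
grip_width: 0.0533
grasp_force: 63.9
```

```bash
python3 - <<'E'
from h import *
im,m=snap('wrist','w7.png',s=1.5)
plan(.671,-.062,.0245,93.3)
E
```

```text
shift cm [-0.14  0.04  9.43] phi 93.3 yaw -0.0 q6 -0.15
```

View pics/w7.png

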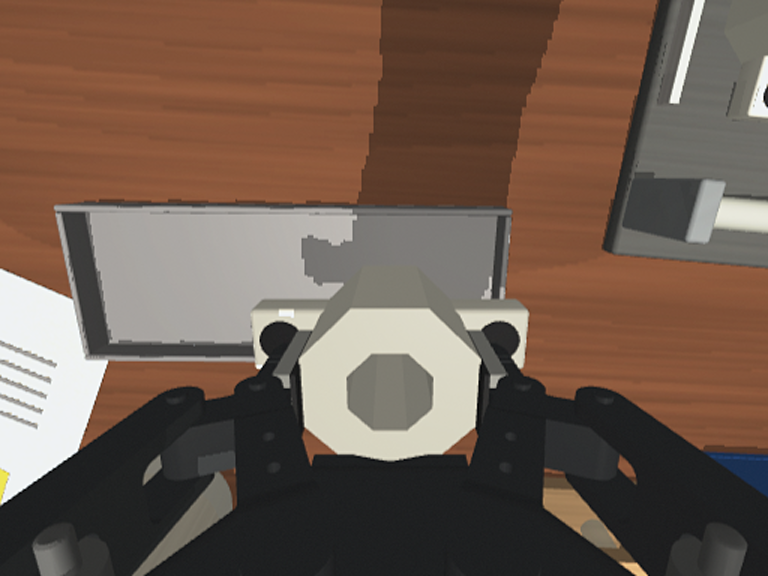

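hub_2 hangs over the +y half of the tray, aligned with it. Lower it.

Emit:
move_arm --motion '[{"x": -0.1, "y": 0, "z": 4, "yaw": 0}, {"x": -0.1, "y": 0, "z": 7, "yaw": 0}, {"x": -0.1, "y": 0, "z": 8.5, "yaw": 0}, {"x": -0.1, "y": 0, "z": 9.2, "yaw": 0}, {"x": -0.1, "y": 0, "z": 9.5, "yaw": 0}, {"x": -0.1, "y": 0, "z": 9.5, "yaw": 0}]'

```text
clock: 32.38
eef_pos: [0.672, -0.062, 0.0251]
tool_rot: [-0.029, 1.0, -0.0, 0.001]
ft_force: [1.6, -0.1, -2.2]
grip_width: 0.0529
grasp_force: 63.9
```

Emit:
move_arm --motion '[{"x": 0, "y": 0, "z": -0.1, "yaw": 0}, {"x": 0, "y": 0, "z": -0.1, "yaw": 0}, {"x": 0, "y": 0, "z": -0.1, "yaw": 0}, {"x": 0, "y": 0, "z": -0.1, "yaw": 0}, {"x": 0, "y": 0, "z": -3, "yaw": 0}, {"x": 0, "y": 0, "z": -8, "yaw": 0}, {"x": 0, "y": 0, "z": -13, "yaw": 0}, {"x": 0, "y": 0, "z": -18, "yaw": 0}, {"x": 0, "y": 0, "z": -22, "yaw": 0}, {"x": 0, "y": 0, "z": -22, "yaw": 0}]' --gripper 1

```text
clock: 33.62
eef_pos: [0.6732, -0.0621, 0.249]
tool_rot: [-0.029, 1.0, -0.001, 0.005]
ft_force: [0.7, -0.6, -0.2]
grip_width: 0.0857
grasp_force: 0.0
```

```bash
python3 - <<'E'
from h import *
plan(.40,-.40,.26,32)
E
```

```text
shift cm [ 29.23 -32.14  -1.33] phi 93.3 yaw 61.3 q6 -0.15
```

Emit:
move_arm --motion '[{"x": 4, "y": -4.4, "z": -1, "yaw": 8}, {"x": 8, "y": -8.8, "z": -1, "yaw": 16}, {"x": 12, "y": -13.2, "z": -1, "yaw": 24}, {"x": 16, "y": -17.6, "z": -1, "yaw": 32}, {"x": 20, "y": -22, "z": -1, "yaw": 40}, {"x": 24, "y": -26.4, "z": -1, "yaw": 48}, {"x": 27, "y": -29.7, "z": -1, "yaw": 56}, {"x": 29.2, "y": -32.1, "z": -1, "yaw": 61}, {"x": 29.2, "y": -32.1, "z": -1, "yaw": 61}, {"x": 29.2, "y": -32.1, "z": -1, "yaw": 61}, {"x": 29.2, "y": -32.1, "z": -1, "yaw": 61}]'

```text
clock: 35.0
eef_pos: [0.399, -0.3984, 0.2534]
tool_rot: [0.481, 0.877, 0.0, -0.0]
ft_force: [0.1, -0.1, 0.1]
grip_width: 0.0852
grasp_force: 0.0
```

```bash
python3 - <<'E'
from h import *
im,m=hubs();cv2.imwrite('pics/w8.png',cv2.resize(im,None,fx=1.5,fy=1.5))
plan(.4250,-.3395,.0205,32)
E
```

```text
hub [ 0.7429 -0.3653] yaw 40.2 L 0.0896 57.5 26.5
hub [ 0.7367 -0.3626] yaw 48.4 L 0.0845 57.0 26.5
hub [ 0.7248 -0.3564] yaw 67.0 L 0.0822 15.0 26.5
hub [ 0.7195 -0.3515] yaw 75.8 L 0.088 38.0 26.5
hub [ 0.4251 -0.3394] yaw 33.1 L 0.0867 125.0 142.5
shift cm [ 3.57  5.35 23.31] phi 32.5 yaw 0.5 q6 0.22
```

View pics/w8.png

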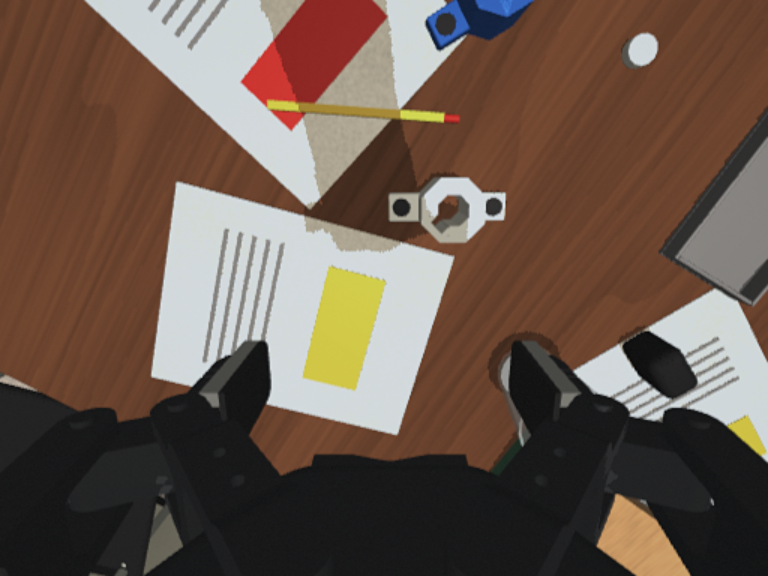

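The picture shows hub_4 at (452,209), with its keyway at the lower left (-x/-y), and nothing close to it.

Emit:
move_arm --motion '[{"x": 2, "y": 3, "z": 4, "yaw": -0.6}, {"x": 3.6, "y": 5.35, "z": 8, "yaw": -0.6}, {"x": 3.6, "y": 5.35, "z": 13, "yaw": -0.6}, {"x": 3.6, "y": 5.35, "z": 18, "yaw": -0.6}, {"x": 3.6, "y": 5.35, "z": 22, "yaw": -0.6}, {"x": 3.6, "y": 5.35, "z": 23.4, "yaw": -0.6}, {"x": 3.6, "y": 5.35, "z": 23.4, "yaw": -0.6}, {"x": 3.6, "y": 5.35, "z": 23.4, "yaw": -0.6}]'

```text
clock: 36.05
eef_pos: [0.4257, -0.3413, 0.0216]
tool_rot: [0.477, 0.879, -0.0, 0.002]
ft_force: [-0.1, 0.7, 1.0]
grip_width: 0.0855
grasp_force: 0.0
```

Emit:
move_arm --motion '[{"x": 0, "y": 0, "z": 0, "yaw": 0}, {"x": 0, "y": 0, "z": 0, "yaw": 0}, {"x": 0, "y": 0, "z": 0, "yaw": 0}, {"x": 0, "y": 0, "z": 0, "yaw": 0}, {"x": 0, "y": 0, "z": 0, "yaw": 0}, {"x": 0, "y": 0, "z": 0, "yaw": 0}]' --gripper -1

```text
clock: 36.8
eef_pos: [0.4253, -0.3412, 0.0214]
tool_rot: [0.478, 0.879, -0.0, 0.002]
ft_force: [0.6, 0.8, 7.0]
grip_width: 0.0532
grasp_force: 64.6
```

```bash
python3 - <<'E'
from h import *
plan(.679,-.190,.12,93.3)
E
```

```text
shift cm [-1.13 29.52 -9.82] phi 32.9 yaw -60.4 q6 0.32
```

Emit:
move_arm --motion '[{"x": 0, "y": 0, "z": -3, "yaw": 0}, {"x": 0, "y": 0, "z": -8, "yaw": 0}, {"x": 0, "y": 1, "z": -12, "yaw": -4}, {"x": 0, "y": 4, "z": -12, "yaw": -12}, {"x": 0, "y": 8, "z": -12, "yaw": -20}, {"x": -0.3, "y": 12, "z": -12, "yaw": -28}, {"x": -0.5, "y": 16, "z": -12, "yaw": -36}, {"x": -0.7, "y": 20, "z": -12, "yaw": -44}, {"x": -0.9, "y": 24, "z": -12, "yaw": -52}, {"x": -1, "y": 27.5, "z": -12, "yaw": -59}, {"x": -1.1, "y": 29.5, "z": -11, "yaw": -60.4}, {"x": -1.1, "y": 29.5, "z": -10, "yaw": -60.4}, {"x": -1.1, "y": 29.5, "z": -10, "yaw": -60.4}, {"x": -1.1, "y": 29.5, "z": -10, "yaw": -60.4}]'

```text
clock: 38.55
eef_pos: [0.6769, -0.19, 0.1199]
tool_rot: [-0.028, 1.0, 0.0, -0.0]
ft_force: [0.5, -0.3, -2.0]
grip_width: 0.0534
grasp_force: 63.7
```

```bash
python3 - <<'E'
from h import *
im,m=snap('wrist','w9.png',s=1.5)
plan(.679,-.190,.0255,93.3)
E
```

```text
shift cm [-0.17 -0.    9.49] phi 93.3 yaw -0.0 q6 -0.33
```

View pics/w9.png

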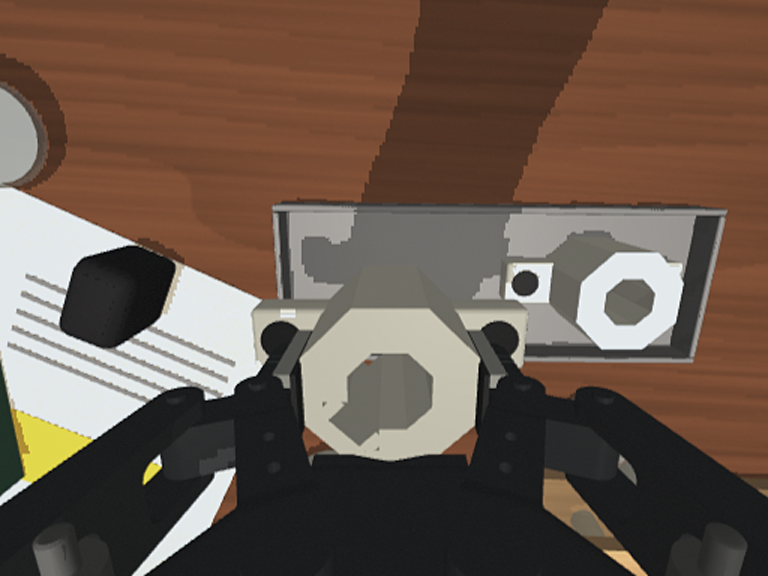

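hub_2 sits in the right half at (630,300), and hub_4 hangs over the left half, clear of both ends. Lower and release.

Emit:
move_arm --motion '[{"x": -0.1, "y": 0, "z": 4, "yaw": 0}, {"x": -0.1, "y": 0, "z": 7, "yaw": 0}, {"x": -0.1, "y": 0, "z": 8.5, "yaw": 0}, {"x": -0.1, "y": 0, "z": 9.2, "yaw": 0}, {"x": -0.1, "y": 0, "z": 9.5, "yaw": 0}, {"x": -0.1, "y": 0, "z": 9.5, "yaw": 0}]'

```text
clock: 39.35
eef_pos: [0.6796, -0.1894, 0.026]
tool_rot: [-0.029, 1.0, -0.0, 0.001]
ft_force: [-0.3, 0.2, -2.3]
grip_width: 0.053
grasp_force: 63.7
```

Emit:
move_arm --motion '[{"x": 0, "y": 0, "z": -0.1, "yaw": 0}, {"x": 0, "y": 0, "z": -0.1, "yaw": 0}, {"x": 0, "y": 0, "z": -0.1, "yaw": 0}, {"x": 0, "y": 0, "z": -0.1, "yaw": 0}, {"x": 0, "y": 0, "z": -3, "yaw": 0}, {"x": 0, "y": 0, "z": -8, "yaw": 0}, {"x": 0, "y": 0, "z": -13, "yaw": 0}, {"x": 0, "y": 0, "z": -18, "yaw": 0}, {"x": 0, "y": 0, "z": -22, "yaw": 0}, {"x": 0, "y": 0, "z": -22, "yaw": 0}]' --gripper 1

```text
clock: 40.6
eef_pos: [0.6808, -0.1896, 0.2502]
tool_rot: [-0.029, 1.0, -0.001, 0.005]
ft_force: [-0.6, -0.1, -0.0]
grip_width: 0.0853
grasp_force: 0.0
```

```bash
python3 - <<'E'
from h import *
im,m=hubs('top')
T=np.array(m['world_from_camera'])
cv2.imwrite('pics/top2.png',cv2.resize(im[110:250,85:385],None,fx=2.66,fy=2.66,interpolation=cv2.INTER_CUBIC))
plan(.60,.20,.26,88.2)
E
```

```text
shift cm [ 5.69 39.33 -1.37] phi 93.3 yaw 5.1 q6 -0.33
```

View pics/top2.png

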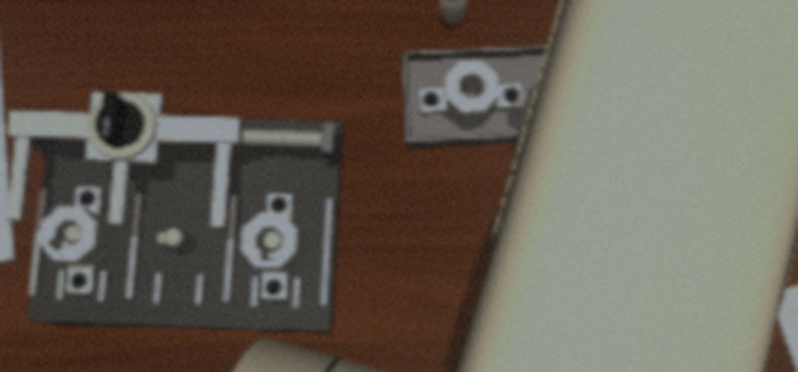

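Top view: both carriers are seated at (68,233) and (270,240), and the middle shaft is empty at (170,237). Now back to the knob at (118,122).

```bash
python3 - <<'E'
from h import *
plan(.62,.285,.25,88.2);plan(.62,.285,.107,88.2)
E
```

```text
shift cm [ 3.2  47.7  -0.37] phi 93.3 yaw 5.1 q6 -0.33
shift cm [ 3.26 47.73 13.93] phi 93.3 yaw 5.1 q6 -0.33
```

Emit:
move_arm --motion '[{"x": 0.4, "y": 5, "z": 0, "yaw": 1}, {"x": 0.8, "y": 10.5, "z": 0, "yaw": 2}, {"x": 1.2, "y": 16, "z": 0, "yaw": 3}, {"x": 1.6, "y": 21.5, "z": 0, "yaw": 4}, {"x": 2, "y": 27, "z": 0, "yaw": 5.1}, {"x": 2.4, "y": 32.5, "z": 0, "yaw": 5.1}, {"x": 2.7, "y": 38, "z": 0, "yaw": 5.1}, {"x": 3, "y": 43.5, "z": 0, "yaw": 5.1}, {"x": 3.2, "y": 47.7, "z": 1, "yaw": 5.1}, {"x": 3.2, "y": 47.7, "z": 3, "yaw": 5.1}, {"x": 3.2, "y": 47.7, "z": 7, "yaw": 5.1}, {"x": 3.2, "y": 47.7, "z": 11, "yaw": 5.1}, {"x": 3.2, "y": 47.7, "z": 13.8, "yaw": 5.1}, {"x": 3.2, "y": 47.7, "z": 13.8, "yaw": 5.1}, {"x": 3.2, "y": 47.7, "z": 13.8, "yaw": 5.1}]'

```text
clock: 42.52
eef_pos: [0.6191, 0.2853, 0.107]
tool_rot: [0.015, 1.0, -0.0, -0.0]
ft_force: [0.7, -1.1, 0.6]
grip_width: 0.0856
grasp_force: 0.0
```

Emit:
move_arm --motion '[{"x": 0, "y": 0, "z": 0, "yaw": 0}, {"x": 0, "y": 0, "z": 0, "yaw": 0}, {"x": 0, "y": 0, "z": 0, "yaw": 0}, {"x": 0, "y": 0, "z": 0, "yaw": 0}, {"x": 0, "y": 0, "z": 0, "yaw": 0}, {"x": 0, "y": 0, "z": 0, "yaw": 0}, {"x": 0, "y": 0, "z": 0, "yaw": 0}, {"x": 0, "y": 0, "z": 0, "yaw": 0}]' --gripper -1

```text
clock: 43.52
eef_pos: [0.6191, 0.2843, 0.1074]
tool_rot: [0.016, 1.0, -0.001, 0.0]
ft_force: [-0.8, -3.7, 5.1]
grip_width: 0.0128
grasp_force: 60.0
```

Gripped. Slide back 50 mm towards -y.

Emit:
move_arm --motion '[{"x": 0, "y": -0.5, "z": 0, "yaw": 0}, {"x": 0, "y": -1.1, "z": 0, "yaw": 0}, {"x": 0.05, "y": -1.7, "z": 0, "yaw": 0}, {"x": 0.05, "y": -2.3, "z": 0, "yaw": 0}, {"x": 0.1, "y": -2.9, "z": 0, "yaw": 0}, {"x": 0.1, "y": -3.5, "z": 0, "yaw": 0}, {"x": 0.1, "y": -4.1, "z": 0, "yaw": 0}, {"x": 0.15, "y": -4.6, "z": 0, "yaw": 0}, {"x": 0.15, "y": -5, "z": 0, "yaw": 0}, {"x": 0.15, "y": -5.2, "z": 0, "yaw": 0}, {"x": 0.15, "y": -5.3, "z": 0, "yaw": 0}, {"x": 0.15, "y": -5.3, "z": 0, "yaw": 0}]'

```text
clock: 45.02
eef_pos: [0.6175, 0.2341, 0.1075]
tool_rot: [0.015, 1.0, 0.002, 0.002]
ft_force: [4.3, 7.5, 3.5]
grip_width: 0.0127
grasp_force: 59.8
```

Emit:
move_arm --motion '[{"x": 0, "y": -0.1, "z": 0, "yaw": 0}, {"x": 0, "y": -0.2, "z": 0, "yaw": 0}, {"x": 0, "y": -0.2, "z": 0, "yaw": 0}, {"x": 0, "y": -0.2, "z": 0, "yaw": 0}]'

```text
clock: 45.52
eef_pos: [0.6174, 0.234, 0.1075]
tool_rot: [0.014, 1.0, 0.004, 0.002]
ft_force: [5.1, 11.7, 2.1]
grip_width: 0.0127
grasp_force: 59.7
```

At the home stop. Turn clockwise about 78°.

Emit:
move_arm --motion '[{"x": 0, "y": 0.3, "z": 0, "yaw": 3}, {"x": 0, "y": 0.3, "z": 0, "yaw": 10}, {"x": 0, "y": 0.3, "z": 0, "yaw": 17}, {"x": 0, "y": 0.3, "z": 0, "yaw": 24}, {"x": 0, "y": 0.3, "z": 0, "yaw": 31}, {"x": 0, "y": 0.3, "z": 0, "yaw": 38}, {"x": 0, "y": 0.3, "z": 0, "yaw": 45}, {"x": 0, "y": 0.3, "z": 0, "yaw": 52}, {"x": 0, "y": 0.3, "z": 0, "yaw": 59}, {"x": 0, "y": 0.3, "z": 0, "yaw": 66}, {"x": 0, "y": 0.3, "z": 0, "yaw": 73}, {"x": 0, "y": 0.3, "z": 0, "yaw": 78}, {"x": 0, "y": 0.3, "z": 0, "yaw": 78}, {"x": 0, "y": 0.3, "z": 0, "yaw": 78}]'

```text
clock: 47.28
eef_pos: [0.6178, 0.2345, 0.1075]
tool_rot: [0.641, 0.768, 0.002, 0.001]
ft_force: [5.9, 6.1, 2.2]
grip_width: 0.0126
grasp_force: 59.8
```

```bash
python3 - <<'E'
from h import *
o=bot.get_obs();print(np.round(o['ft_torque'],3));plan(.617,.234,.3)
E
```

```text
[ 1.224 -1.255 -0.089]
shift cm [  0.    -0.   -19.25] phi 10.3 yaw None q6 1.75
```

Emit:
move_arm --motion '[{"x": 0, "y": 0, "z": 0, "yaw": 0}, {"x": 0, "y": 0, "z": 0, "yaw": 0}, {"x": 0, "y": 0, "z": 0, "yaw": 0}, {"x": 0, "y": 0, "z": 0, "yaw": 0}, {"x": 0, "y": 0, "z": -3, "yaw": 0}, {"x": 0, "y": 0, "z": -8, "yaw": 0}, {"x": 0, "y": 0, "z": -13, "yaw": 0}, {"x": 0, "y": -4, "z": -18, "yaw": 0}, {"x": -3, "y": -9, "z": -20, "yaw": 0}, {"x": -6, "y": -14, "z": -20, "yaw": 0}, {"x": -6, "y": -18, "z": -20, "yaw": 0}, {"x": -6, "y": -18, "z": -20, "yaw": 0}, {"x": -6, "y": -18, "z": -20, "yaw": 0}]' --gripper 1

```text
clock: 48.9
eef_pos: [0.45, 0.1424, 0.3073]
tool_rot: [0.641, 0.767, 0.001, 0.0]
ft_force: [0.3, 0.3, 0.5]
grip_width: 0.0854
grasp_force: 0.0
```

```bash
python3 - <<'E'
from h import *
a,_=snap('wrist');b,_=snap('scene')
c=np.vstack([cv2.resize(a[0:250],(600,293)),cv2.resize(b[140:330,150:450],(480,304)).copy() if 0 else cv2.resize(b[140:310,150:450],(600,306))])
cv2.imwrite('pics/fin.png',c)
E
```

```text
(no output)
```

View pics/fin.png

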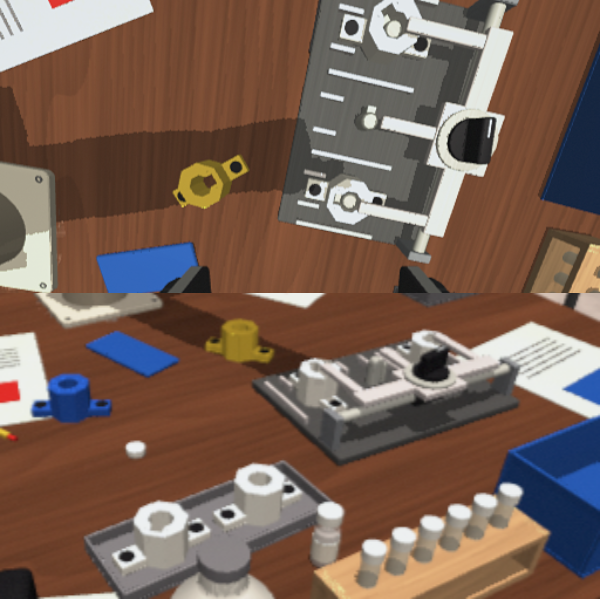

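The final view shows both carriers seated under the comb teeth and the middle shaft empty. The comb is home with its knob turned back to clamped, and both spares stand upright in the tray.

```bash
python3 -c "
from workcell import bot
print(bot.job_done())"
```

```text
the job is handed in; nothing more can be done
None
```

I loaded the mixer and handed the job in at about 49 s: hub_1 and hub_3 are seated on their shafts, hub_5 was absent so its shaft stays empty, hub_2 and hub_4 stand upright in the spares tray, and the comb is home with the knob clamped at about 1.36 rad.

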